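# Clamp the mounting bar in the quick-release clamp

## Task

Mount the flat-sided bar in the cam quick-release clamp, leaving the round rod in its foam. Flip the clamp's lever fully open, lift the bar out of the foam insert by its middle, lay it down on the worktop and let go, take it again by one end, and lay it centred on the floor of the channel between the jaws. Then, with the lever still open, turn the adjusting nut clockwise until its bar handle lines up with the index lines, flip the lever fully closed so that the jaws grip the bar, and leave the things standing around where they are.

Things in the scene. Friction and masses are not known exactly. Their poses are not given: they have to be found in the camera images.
- bar_centre (a point): Centre of the flat-sided (rectangular) bare aluminium bar, loose, 120 mm long (its x) x 22 mm wide (its y) x 26 mm high (its z), 0.12 kg. It starts in one of the foam's two cut-outs, top flush with the foam; only its middle is free there, at the finger trough. Clear worktop to lay it down, along the clamp's x: centred 0.14 m beyond the channel's middle, towards world (0.94, 0.34).
- rod_centre (a point): Centre of the round aluminium rod, 23 mm diameter, 120 mm long (its x), lying in the other cut-out. Leave it there.
- foam: Dark stiff foam insert, fixed, 150 (x) x 126 (y) x 34 mm high, origin at the centre of its underside. Two cut-outs along x, 123 x 25 mm, at y = +35 and -35 mm, floor 8 mm above the worktop. A finger trough 45 mm wide (x +-22 mm) crosses it all along y, floor also at 8 mm: there fingers reach both sides of a part (47 mm free between the two parts).
- clamp: Fixed aluminium base of the cam clamp, origin on the worktop below the channel's middle. The channel runs along x, open at both ends and on top; jaws close along y (nut jaw -y, lever jaw +y), 40 mm long in x, tops 44 mm above the worktop. Base plate 12 mm thick, x +-28 mm, a 68 mm disc round the nut. The bar's ends stick 40 mm out of the jaws: hold it there to lay it in.
- seat (a point): Where the bar's centre belongs: on the channel's axis, 33 mm above the worktop (channel floor 20 mm); axes as the clamp's, the bar's length along x, either way round. Lever open, the gap between the jaws is 27 to 28 mm at the nut's start (25 mm when set), within 1 mm centred on this point; the closing jaws may shift the bar 1 to 3 mm in y.
- clamp_lever (a joint): Cam lever: 0 = closed (standing upright), 1.4 = fully open (swung down towards the clamp's +y, outwards, nearly level). It stays where it is left; about 0.12 N m (2 N at the grip). Opening draws the lever jaw back 4.5 mm; closing brings it forward. A grip on it slips a little: drive past each end of its travel to bring it home.
- lever_pivot (a point): Lever axis: along the clamp's x, at clamp y = +55 mm, 38 mm above the worktop.
- lever_grip (a point): Grip point of the steel lever, 62 mm from the pivot (its end at 72 mm). Lever 14 mm wide along the clamp's x, 10 mm thick, round 16 mm end; take it across the 14 mm. Closed it is 100 mm above the worktop straight over the pivot; fully open 49 mm above it and 61 mm out from the pivot towards the clamp's +y.
- nut (a joint): Adjusting nut on an upright axis; grows clockwise seen from above, 0 = handle in line with the index lines (the setting wanted). Starts at -1.5 to -1.0, stops at -1.8 and 0.6, stays where left (0.06 N m). Each radian clockwise moves the nut jaw 1.9 mm towards the lever jaw; set at 0, the spring-backed lever jaw presses the bar with about 7 N once the lever is closed.
- nut_grip (a point): Middle of the nut's bar handle, on the nut's axis (clamp y = -68 mm), 34 mm above the worktop. Handle 42 mm long (its x), 12 mm thick (its y), from 20 to 46 mm above the worktop; when set, it lies along the clamp's x, between two thin dark index lines on the base plate.
- press_jaw: The lever jaw (the +y one), steel, spring-backed by up to 3 mm, 40 x 14 x 30 mm; its origin is not on the jaw.
- label_roll: Bystander: white label roll lying flat, 62 mm across, 38 mm high, origin at its underside.
- dropper_0: Bystander: dropper bottle, 25 mm across, 78 mm high, origin at its underside.
- dropper_2: Bystander: dropper bottle, 25 mm across, 78 mm high, origin at its underside.
- specimen_cup_2: Bystander: lidded specimen cup, 49 mm across, 58 mm high, origin at its underside.
- swab_pack_1: Bystander: flat sachet block, 32 x 62 x 9 mm, origin at its underside.

How it is judged:
By the outcome, as a careful person would: the job done as asked, in the order asked, and still so for the second after the job is handed in, with the robot touching nothing.
It also fails if it takes over 72 s, if anything falls off the work surface, if the arm or the gripper's body presses on something with over 40 N, if the wrist force passes 120 N, or if a joint passes its speed limit or range.

## Robot

A 7-joint arm with a two-finger parallel gripper is mounted at the origin on a cart in front of the work surface, level with it; the furniture and walls round the work are solid. World frame = base frame: x ahead of the robot, y to its left, z up, the work surface at z = 0. Lengths are in m, angles in rad, forces in N, time in s.
With the tool pointing down it reaches from about 0.4 to 0.875 m from the base axis. Payload 6.5 kg.
Tool frame: the origin (TCP) lies at the very end of the fingers, on their centre line; the grasp point (between the pads) lies 19 mm behind it (ctrl.pinch_z is the distance from the TCP to the grasp point, in m); z points along the fingers, y is the line along which they close (so a half turn about z gives the same grasp; the last joint's range is limited). The gripper opens to 85 mm and grips with 20 to 120 N. Pads are 22 mm wide; open, the fingers measure 114 mm over their backs; the gripper's body (76 mm by 85 mm) begins 54 mm behind the grasp point. The pads swing forward as they close: fully open they stand 13 mm farther back than shut.
Start: joints at [-1.4, 0.536, -0.004, 1.538, 0.003, 1.067, -0.071], TCP at [0.152, 0.632, 0.231] pointing down, gripper open.
Joint ranges: [-2.7, 2.7], [-0.37, 2.16], [-1.27, 1.26], [0.24, 2.4], [-1.31, 4.45], [0.19, 1.91], [-2.76, 2.76]. Speed limits (rad/s): [2.39, 2.39, 3.14, 3.14, 3.14, 3.14, 3.14].

## Interface

Orientations are given as a rotation vector (axis times angle).
In Python, from bench import status, eyes, ticket, models, ctrl gives the robot as it stands. The module is installed in compiled form; this text tells all that it offers.
- The arm moves only by the tool step_arm, never from a script. Its argument "increments" is a list of rows, each a list of 7 numbers: the turn, a rotation vector about the tool's x, y, z in degrees, then the shift along the tool's x, y, z in m, then the opening, from -1 (shut) to 1 (fully open). In form: [[wx, wy, wz, x, y, z, hand], ...]. A call has 1 to 20 rows; each row shifts and turns the commanded pose from where the row before left it, along the tool's axes as they then stand; what a row does not reach is not made up. A row lasts 1/12 s, in which the tool goes at most 41.7 mm and 7.16 degrees, less where a joint would pass 70% of its speed; a pose out of reach is approached as far as the arm can. A call is refused whole if a number of a shift passes 0.0417 or a number of a turn 7.16, either way. A call with a gripper value outside its range is refused whole. The fingers move at their own pace and stop on an object; "force" is the grip in N (left out, the last holds). Time passes only in rows, so rows that do not move let the fingers close. It gives the time, the measured TCP pose, the force, the opening and the grip force at its end, in the units of the state.
- status.get_obs(): the state, without advancing time (a new reading comes with each control period).
- eyes.capture(name): name is "scene" or "top"; returns a dict with "frame" (384x512x3 uint8, blue, green, red), "K" (3x3 intrinsics, pixels), "k1" (the pictures are not rectified: a ray, as slopes to the right and down, at radius r is drawn at 1 + k1 r^2 times it, then the intrinsics apply), "world_from_camera" (4x4, takes a point from camera to world coordinates). Camera axes: x right, y down, z forward; pixel columns grow to the right and rows downward; lengths in m; the calibration is good to about 2 mm. A picture is of the moment at which its call begins. There is no depth.
- ticket.job_done(): hands the job in; it is judged then, once.
Trained networks look in a picture, given as the dict that the camera call returned (one of the last four; its "shot" number tells which), for a name from the list of things; names that differ only in an ending like _2 or _b are one class to them, and where a whole thing is asked for, a point or a joint stands for the part that bears it (a point fixed in the world has none). Each returns a list of dicts, best first, with "p" (0 to 1); they miss things now and then, are a little off and sometimes report something else, mostly with a low value. They report only what shows in the picture. A call takes as long as a camera call.
- models.cut_out(label, picture): "region" (384x512 bool, what is visible of it) and "uv" ([column, row] in pixels, amid what is visible of it).
The state is a dict: "clock": time; "qpos": joint angles; "qd": joint speeds; "effort": joint torques, N m; "ee_pos": TCP position; "ee_rot": TCP orientation; "wrist_force": force on the tool from outside, world axes, zero at the start; "torque": the same for the moment, N m; "opening": finger opening in m; "grip_force": force on a finger pad.
Only numpy, scipy, OpenCV 4.12 (cv2) and the standard library are available. Lean on these libraries where they do the work, as an engineer would, in place of code of your own. Each camera call takes 0.05 s, during which the arm holds its last target. There are 200 camera calls.

## Working session

There is one attempt and no reset: what is moved stays moved. The work goes in short steps, Python scripts to look and compute and a tool call to move; the robot and the scene stay as the last step left them, time stands still between calls to the robot, and variables do not carry over. Pictures are saved under pics/ and viewed, at most 10 in all, crops included, and the job is handed in when it is done.

Besides the shell and the picture viewer there is one more tool, called after "Call:" as name(argument=value, ...), one argument or row to a line, values as JSON. step_arm: Moves the arm, as the interface text tells. Its arguments: {"type":"object","properties":{"increments":{"type":"array","items":{"type":"array","items":{"type":"number"}}},"force":{"type":"number"}},"required":["increments"]}

```bash
mkdir -p pics
cat > h.py <<'E'
import numpy as np, cv2
from scipy.spatial.transform import Rotation as R
def ray(pic,uv):
    K=pic["K"];d=np.array([pic["k1"],0,0,0,0],float)
    s=cv2.undistortPoints(np.array([[uv]],float),K,d)[0,0]
    T=pic["world_from_camera"];return T[:3,3],T[:3,:3]@np.array([s[0],s[1],1])
def at_z(pic,uv,z):
    o,d=ray(pic,uv);return o+d*(z-o[2])/d[2]
def proj(pic,P):
    T=np.linalg.inv(pic["world_from_camera"]);P=np.atleast_2d(P)
    return cv2.projectPoints(P.astype(float),cv2.Rodrigues(T[:3,:3])[0],T[:3,3],pic["K"],np.array([pic["k1"],0,0,0,0],float))[0][:,0]
E
python3 - <<'E'
from bench import *
from h import *
o=status.get_obs();print(o)
for n in("scene","top"):
    p=eyes.capture(n);cv2.imwrite(f"pics/{n}0.png",cv2.resize(p["frame"],None,fx=1.5,fy=1.5,interpolation=cv2.INTER_CUBIC))
    print(n,p["world_from_camera"].round(3).tolist(),p["K"].round(1).tolist(),p["k1"])
    for l in["bar_centre","rod_centre","foam","clamp","clamp_lever","nut","press_jaw","label_roll","dropper_0","specimen_cup_2","swab_pack_1"]:
        for r in models.cut_out(l,p)[:3]: print(l,round(r["p"],2),np.round(r["uv"]),r["region"].sum(),at_z(p,r["uv"],.03).round(3))
E
```

```text
{'clock': 0.0, 'qpos': array([-1.4001917 ,  0.53716201, -0.00442621,  1.53886231,  0.00258883,
        1.06731089, -0.07121196]), 'qd': array([ 2.53204874e-05, -1.25137913e-03,  7.93458486e-04, -1.80100203e-03,
        4.36820397e-04, -9.82637686e-05, -8.80083692e-04]), 'effort': array([-2.85088581e-04, -5.83409250e+01,  1.04894836e+00, -2.59105361e+01,
        1.24328822e-02,  9.60962410e-03,  1.05497810e-05]), 'ee_pos': array([0.15236264, 0.63124182, 0.23042012]), 'ee_rot': array([-3.71025129e-01, -3.11952336e+00,  2.72513325e-03]), 'wrist_force': array([-0.08653244, -1.09468682,  0.07793314]), 'torque': array([ 0.02746174, -0.00976198,  0.00267647]), 'grip_force': 0.0, 'opening': 0.08530026827794861}
scene [[0.758, -0.471, 0.451, 0.083], [-0.653, -0.549, 0.523, -0.243], [0.002, -0.691, -0.723, 0.795], [0.0, 0.0, 0.0, 1.0]] [[440.1, 0.0, 265.1], [0.0, 440.1, 201.6], [0.0, 0.0, 1.0]] -0.0660036606243658
bar_centre 0.61 [179. 272.] 667 [0.29  0.272 0.03 ]
bar_centre 0.6 [283. 184.] 286 [0.634 0.326 0.03 ]
rod_centre 0.82 [247. 184.] 246 [0.567 0.386 0.03 ]
clamp_lever 0.59 [277. 271.
[... 702 characters left out ...]
7. 144.] 597 [0.616 0.339 0.03 ]
rod_centre 0.64 [202. 168.] 561 [0.565 0.371 0.03 ]
foam 0.63 [210. 153.] 3001 [0.597 0.354 0.03 ]
clamp 0.83 [338. 205.] 2136 [0.48  0.081 0.03 ]
clamp_lever 0.68 [226.  91.] 701 [0.735 0.317 0.03 ]
clamp_lever 0.46 [326. 227.] 141 [0.435 0.109 0.03 ]
nut 0.62 [357. 184.] 176 [0.524 0.038 0.03 ]
press_jaw 0.63 [336. 214.] 150 [0.462 0.088 0.03 ]
label_roll 0.73 [221.  86.] 739 [0.746 0.329 0.03 ]
dropper_0 0.72 [148. 167.] 171 [0.57  0.487 0.03 ]
dropper_0 0.42 [160. 149.] 154 [0.608 0.46  0.03 ]
specimen_cup_2 0.78 [254. 301.] 450 [0.285 0.265 0.03 ]
specimen_cup_2 0.37 [325. 225.] 141 [0.439 0.111 0.03 ]
swab_pack_1 0.76 [226. 244.] 354 [0.402 0.323 0.03 ]
```

View pics/top0.png

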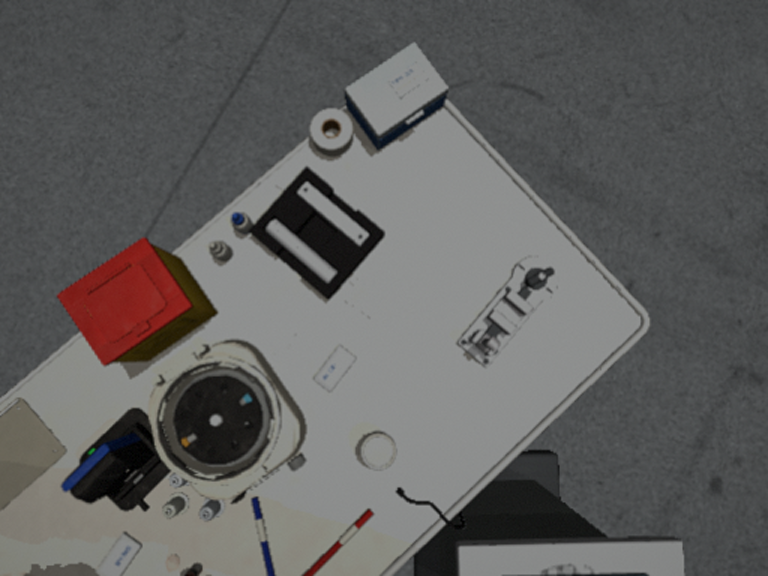

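View pics/scene0.png

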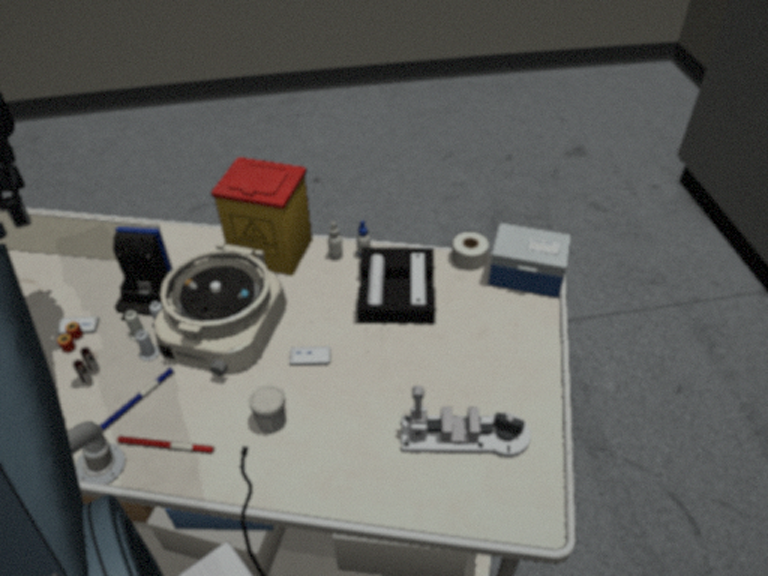

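```bash
cat > m.py <<'E'
from bench import *
from h import *
from scipy.optimize import minimize
P={n:eyes.capture(n) for n in("top","scene")}
M={}
for n in P:
    for l in("bar_centre","rod_centre","foam","nut","clamp","press_jaw","clamp_lever"):
        M[n,l]=models.cut_out(l,P[n])
# bar/rod axis from top masks
for l,z in(("bar_centre",.034),("rod_centre",.031),("foam",.034)):
    g=M["top",l][0]["region"];v,u=np.nonzero(g)
    p=np.array([at_z(P["top"],(a,b),z)[:2] for a,b in zip(u,v)])
    rc=cv2.minAreaRect((p*1000).astype(np.float32));print(l,rc)
for n in P:
  for l in("nut","press_jaw"):
    print(n,l,[(round(r["p"],2),at_z(P[n],r["uv"],.044)[:2].round(4)) for r in M[n,l][:2]])
g=M["top","clamp"][0]["region"];v,u=np.nonzero(g)
p=np.array([at_z(P["top"],(a,b),.012)[:2] for a,b in zip(u,v)]);print("clamp",cv2.minAreaRect((p*1000).astype(np.float32)))
def draw(n,c,a,f):
    img=cv2.resize(P[n]["frame"],None,fx=f,fy=f,interpolation=cv2.INTER_CUBIC)
    img=np.clip(img.astype(float)*1.5,0,255).astype(np.uint8)
    X=np.array([np.cos(a),np.sin(a)]);Y=np.array([-X[1],X[0]])
    def L(pts,col):
        W=[np.r_[c+X*x+Y*y,z] for x,y,z in pts];q=proj(P[n],W)
        cv2.polylines(img,[np.round((q+.5)*f).astype(int)],False,col,1)
    for s in(-.028,.028):L([(s,-.07,.012),(s,.07,.012)],(0,0,255))
    t=np.linspace(0,6.29,40);L([(.034*np.cos(k),-.068+.034*np.sin(k),.012) for k in t],(0,255,0))
    for y in(-.0138,.0138):L([(-.02,y,.044),(.02,y,.044)],(255,0,255))
    L([(0,.055,.038),(0,.055,.11)],(255,128,0));L([(0,-.068,.02),(0,-.068,.046)],(0,128,255))
    q=proj(P[n],[np.r_[c,.02]])[0]*f;u,v=q.astype(int)
    return img[max(0,v-210):v+210,max(0,u-200):u+200]
import sys
cx,cy,a=map(float,sys.argv[1:4])
cv2.imwrite(sys.argv[4],np.hstack([draw("top",np.array([cx,cy]),a,4)[:420,:400],draw("scene",np.array([cx,cy]),a,4)[:420,:400]]))
E
python3 m.py 0.478 0.078 0.86 pics/o1.png
```

```text
bar_centre ((620.8787841796875, 328.3702087402344), (118.9192123413086, 26.59058380126953), 48.13827133178711)
rod_centre ((568.9201049804688, 374.6820068359375), (121.27095794677734, 25.285829544067383), 48.371891021728516)
foam ((594.655029296875, 350.5461120605469), (153.056640625, 127.19671630859375), 48.64116287231445)
top nut [(0.63, array([0.5212, 0.0426]))]
top press_jaw [(0.59, array([0.4609, 0.092 ]))]
scene nut [(0.78, array([0.5183, 0.0278]))]
scene press_jaw [(0.52, array([0.4557, 0.094 ])), (0.19, array([0.4457, 0.1368]))]
clamp ((482.3278503417969, 75.56916809082031), (68.23473358154297, 183.22047424316406), 46.12778091430664)
```

View pics/o1.png

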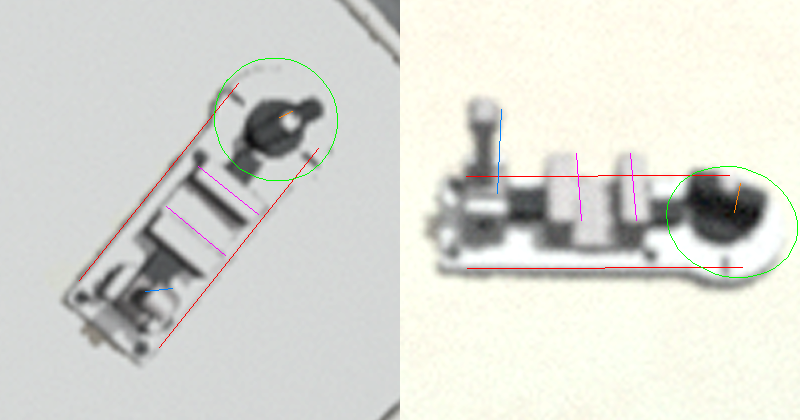

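```bash
python3 m.py 0.4746 0.0800 0.865 pics/o2.png | head -3
```

```text
bar_centre ((620.37646484375, 328.94757080078125), (121.84198760986328, 26.177562713623047), 47.31984329223633)
rod_centre ((620.3832397460938, 327.6716003417969), (121.8790054321289, 26.342485427856445), 46.467647552490234)
foam ((399.704345703125, 326.67974853515625), (32.22764587402344, 61.70794677734375), 52.023494720458984)
```

View pics/o2.png

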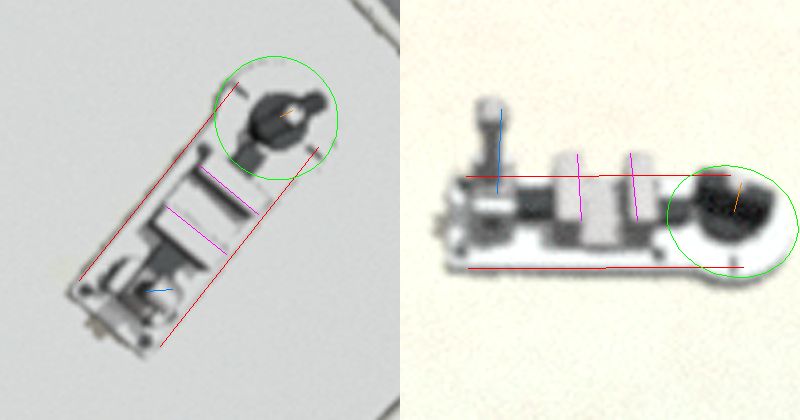

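Call:
step_arm(
  increments=[
    [0,0,6.75,0,0,-0.0125,1],
    [0,0,6.75,0,0,-0.0125,1],
    [0,0,6.75,0,0,-0.0125,1],
    [0,0,6.75,0,0,-0.0125,1],
    [0,0,0,-0.0341,-0.01305,0,1],
    [0,0,0,-0.0341,-0.01305,0,1],
    [0,0,0,-0.0341,-0.01305,0,1],
    [0,0,0,-0.0341,-0.01305,0,1],
    [0,0,0,-0.0341,-0.01305,0,1],
    [0,0,0,-0.0341,-0.01305,0,1],
    [0,0,0,-0.0341,-0.01305,0,1],
    [0,0,0,-0.0341,-0.01305,0,1],
    [0,0,0,-0.0341,-0.01305,0,1],
    [0,0,0,-0.0341,-0.01305,0,1],
    [0,0,0,-0.0341,-0.01305,0,1],
    [0,0,0,-0.0341,-0.01305,0,1],
    [0,0,0,-0.0341,-0.01305,0,0.2],
    [0,0,0,-0.0341,-0.01305,0,0.2],
    [0,0,0,-0.0341,-0.01305,0,0.2],
    [0,0,0,-0.0341,-0.01305,0,0.2],
  ],
  force=30,
)

```text
clock: 4.47
ee_pos: [0.4318, 0.1168, 0.2817]
ee_rot: [1.089, 2.946, 0.002]
wrist_force: [0.7, 0.4, -0.4]
opening: 0.0512
grip_force: 0.0
```

```bash
cat > go.py <<'E'
# usage: go.py x y z yaw_deg(tool y direction): prints turn about tool z and shift in tool axes after that turn
import sys
from bench import *
from h import *
o=status.get_obs();Rm=R.from_rotvec(o["ee_rot"]).as_matrix()
x,y,z,a=map(float,sys.argv[1:5])
cur=np.degrees(np.arctan2(Rm[1,1],Rm[0,1]))
dw=((cur-a+90)%180)-90
a2=np.radians(cur-dw);Y=np.array([np.cos(a2),np.sin(a2),0]);X=np.array([-Y[1],Y[0],0])
D=np.array([x,y,z])-o["ee_pos"]
print("t",o["clock"],"pos",o["ee_pos"].round(4),"yaw",cur.round(2),"toolz",Rm[:,2].round(4),"open",round(o["opening"],4),"F",o["wrist_force"].round(1),"grip",o["grip_force"])
print("wz",dw.round(2),"shift",(D@X).round(4),(D@Y).round(4),(-D[2]).round(4),"q7",o["qpos"].round(2))
E
python3 go.py 0.431 0.1174 0.081 49.4
```

```text
t 4.4667 pos [0.4318 0.1168 0.2817] yaw 49.44 toolz [ 8.e-04  7.e-04 -1.e+00] open 0.0512 F [ 0.7  0.4 -0.4] grip 0.0
wz 0.04 shift 0.001 -0.0 0.2007 q7 [-0.78  0.12  0.45  2.01 -0.06  1.02  0.57]
```

Call:
step_arm(
  increments=[
    [0,0,0,0,0,0.035,0.2],
    [0,0,0,0,0,0.035,0.2],
    [0,0,0,0,0,0.035,0.2],
    [0,0,0,0,0,0.035,0.2],
    [0,0,0,0,0,0.03,0.2],
    [0,0,0,0,0,0.03,0.2],
    [0,0,0,0,0,0,0.2],
    [0,0,0,0,0,0,-1],
    [0,0,0,0,0,0,-1],
    [0,0,0,0,0,0,-1],
    [0,0,0,0,0,0,-1],
    [0,0,0,0,0,0,-1],
  ],
  force=30,
)

```text
clock: 5.47
ee_pos: [0.4319, 0.1182, 0.0833]
ee_rot: [1.09, 2.945, 0.002]
wrist_force: [-2.2, -2.3, 8.0]
opening: 0.0129
grip_force: 30.0
```

```bash
python3 go.py 0.431 0.1174 0.081 49.4
python3 - <<'E'
from bench import *
from h import *
o=[]
for n in("top","scene"):
    p=eyes.capture(n);u,v=proj(p,[.432,.117,.08])[0].astype(int)
    o.append(cv2.resize(p["frame"][v-50:v+50,u-50:u+50],(400,400),interpolation=cv2.INTER_CUBIC))
cv2.imwrite("pics/g1.png",np.hstack(o))
E
```

```text
t 5.4667 pos [0.4319 0.1182 0.0833] yaw 49.38 toolz [ 0.0018  0.001  -1.    ] open 0.0129 F [-2.2 -2.3  8. ] grip 29.964804612100124
wz -0.02 shift 0.0002 -0.0011 0.0023 q7 [-0.65  0.47  0.34  2.18 -0.3   0.54  0.78]
```

View pics/g1.png

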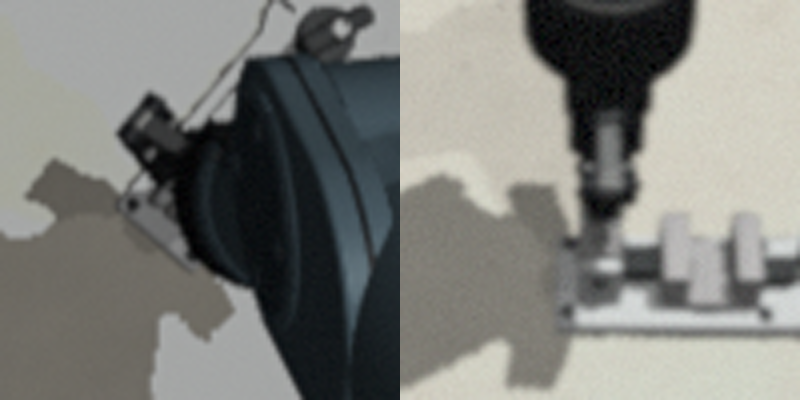

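Call:
step_arm(
  increments=[
    [0,0,0,0.0062,0,0.0003,-1],
    [0,0,0,0.0061,0,0.0009,-1],
    [0,0,0,0.006,0,0.0016,-1],
    [0,0,0,0.0058,0,0.0021,-1],
    [0,0,0,0.0056,0,0.0027,-1],
    [0,0,0,0.0053,0,0.0032,-1],
    [0,0,0,0.0049,0,0.0038,-1],
    [0,0,0,0.0046,0,0.0042,-1],
    [0,0,0,0.0041,0,0.0047,-1],
    [0,0,0,0.0036,0,0.005,-1],
    [0,0,0,0.0031,0,0.0054,-1],
    [0,0,0,0.0025,0,0.0056,-1],
    [0,0,0,0.0019,0,0.0059,-1],
    [0,0,0,0.0014,0,0.0061,-1],
    [0,0,0,0.0007,0,0.0061,-1],
    [0,0,0,0,0,0.002,-1],
    [0,0,0,0,0,0,-1],
  ],
)

```text
clock: 6.98
ee_pos: [0.3845, 0.16, 0.0232]
ee_rot: [-1.088, -2.947, -0.004]
wrist_force: [-3.6, 1.2, 8.9]
opening: 0.0133
grip_force: 36.7
```

```bash
python3 go.py 0.3843 0.1572 0.023 49.4
```

```text
t 6.9833 pos [0.3845 0.16   0.0232] yaw 49.46 toolz [ 6.0e-04  2.4e-03 -1.0e+00] open 0.0133 F [-3.6  1.2  8.9] grip 36.74430040642619
wz 0.06 shift -0.0017 -0.0022 0.0002 q7 [-0.7   0.56  0.24  2.26 -0.39  0.35  0.73]
```

Call:
step_arm(
  increments=[
    [0,0,0,0,0,0.003,-1],
    [0,0,0,0,0,0.002,-1],
    [0,0,0,0,0,0,-1],
    [0,0,0,0,0,0,0.2],
    [0,0,0,0,0,0,0.2],
    [0,0,0,0,0,0,0.2],
    [0,0,0,0,0,-0.03,0.2],
    [0,0,7,0,0,-0.04,0.2],
    [0,0,7,0,0,-0.04,0.2],
    [0,0,7,0,0,-0.04,0.2],
    [0,0,7,0,0,-0.02,0.2],
    [0,0,7,0,0,0,0.2],
    [0,0,7,0,0,0,0.2],
    [0,0,7,0,0,0,0.2],
    [0,0,7,0,0,0,0.2],
    [0,0,7,0,0,0,0.2],
    [0,0,7,0,0,0,0.2],
    [0,0,7,0,0,0,0.2],
    [0,0,7,0,0,0,0.2],
    [0,0,7,0,0,0,0.2],
  ],
)

```text
clock: 8.65
ee_pos: [0.3843, 0.1587, 0.1871]
ee_rot: [-2.868, -1.28, -0.001]
wrist_force: [0.5, 0.1, 0.7]
opening: 0.0511
grip_force: 0.0
```

```bash
python3 go.py 0.6207 0.3283 0.014 138.4
```

```text
t 8.65 pos [0.3843 0.1587 0.1871] yaw -41.91 toolz [ 3.e-04  8.e-04 -1.e+00] open 0.0511 F [0.5 0.1 0.7] grip 0.0
wz -0.31 shift 0.2838 0.0642 0.1731 q7 [-1.26  0.28  0.89  2.2  -0.31  0.79 -0.9 ]
```

Call:
step_arm(
  increments=[
    [0,0,-0.3,0.0355,0.008,0,0.2],
    [0,0,0,0.0355,0.008,0,0.2],
    [0,0,0,0.0355,0.008,0,0.2],
    [0,0,0,0.0355,0.008,0,0.2],
    [0,0,0,0.0355,0.008,0.01,0.2],
    [0,0,0,0.0355,0.008,0.03,0.2],
    [0,0,0,0.0355,0.008,0.03,0.2],
    [0,0,0,0.0355,0.008,0.03,0.2],
    [0,0,0,0,0,0,0.2],
    [0,0,0,0,0,0,0.2],
  ],
)

```text
clock: 9.48
ee_pos: [0.6087, 0.3223, 0.0944]
ee_rot: [2.86, 1.298, -0.006]
wrist_force: [-1.4, -1.3, 0.9]
opening: 0.0513
grip_force: 0.0
```

```bash
python3 go.py 0.6207 0.3283 0.014 138.4
python3 - <<'E'
from bench import *
from h import *
p=eyes.capture("scene");o=[]
for P in([.62,.33,.05],[.43,.11,.05]):
    u,v=proj(p,P)[0].astype(int)
    o.append(cv2.resize(p["frame"][v-50:v+50,u-50:u+50],(400,400),interpolation=cv2.INTER_CUBIC))
# predicted lever end when fully open
c=np.array([.4727,.0816]);Y=np.array([-.759,.651])
piv=np.r_[c+.055*Y,.038];uu,vv=proj(p,[.43,.11,.05])[0].astype(int)
for th,col in((1.4,(0,0,255)),(1.2,(0,255,0))):
    e=piv+.072*np.r_[np.sin(th)*Y,np.cos(th)]
    q=((proj(p,[piv,e])-[uu-50,vv-50]+.5)*4).astype(int);cv2.line(o[1],tuple(map(int,q[0])),tuple(map(int,q[1])),col,1)
cv2.imwrite("pics/g2.png",np.hstack(o))
E
```

```text
t 9.4833 pos [0.6087 0.3223 0.0944] yaw -41.19 toolz [-0.0032 -0.003  -1.    ] open 0.0513 F [-1.4 -1.3  0.9] grip 0.0
wz 0.41 shift 0.0125 0.005 0.0804 q7 [-0.96  0.86  0.66  1.54 -0.6   0.96 -0.83]
```

View pics/g2.png

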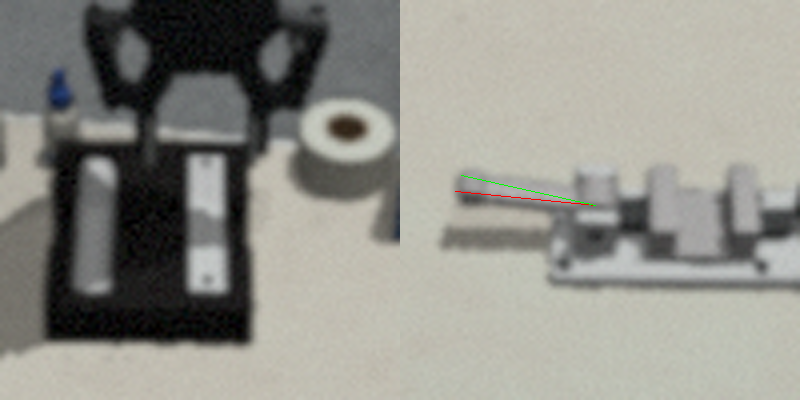

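Call:
step_arm(
  increments=[
    [0,0,0.4,0.0065,0.0025,0,0.2],
    [0,0,0,0.006,0.0025,0,0.2],
    [0,0,0,0,0,0,0.2],
    [0,0,0,0,0,0.02,0.2],
    [0,0,0,0,0,0.02,0.2],
    [0,0,0,0,0,0,0.2],
  ],
)

```text
clock: 10.03
ee_pos: [0.6192, 0.3278, 0.0547]
ee_rot: [-2.866, -1.286, 0.007]
wrist_force: [-0.7, 0.9, -0.5]
opening: 0.0511
grip_force: 0.0
```

```bash
python3 go.py 0.6207 0.3283 0.014 138.4
```

```text
t 10.0333 pos [0.6192 0.3278 0.0547] yaw -41.67 toolz [-0.0043 -0.0012 -1.    ] open 0.0511 F [-0.7  0.9 -0.5] grip 0.0
wz -0.07 shift 0.0014 0.0008 0.0407 q7 [-0.93  0.92  0.63  1.51 -0.63  0.92 -0.83]
```

Call:
step_arm(
  increments=[
    [0,0,0,0.0014,0.0008,0.013,0.2],
    [0,0,0,0,0,0.013,0.2],
    [0,0,0,0,0,0.0135,0.2],
    [0,0,0,0,0,0,0.2],
    [0,0,0,0,0,0,-1],
    [0,0,0,0,0,0,-1],
    [0,0,0,0,0,0,-1],
    [0,0,0,0,0,0,-1],
    [0,0,0,0,0,0,-1],
  ],
  force=60,
)

```text
clock: 10.78
ee_pos: [0.6234, 0.3293, 0.0186]
ee_rot: [-2.866, -1.286, -0.002]
wrist_force: [-0.8, 0.8, 3.3]
opening: 0.0205
grip_force: 62.1
```

```bash
python3 go.py 0.6207 0.3283 0.014 138.4
```

```text
t 10.7833 pos [0.6234 0.3293 0.0186] yaw -41.65 toolz [ 1.e-03  9.e-04 -1.e+00] open 0.0205 F [-0.8  0.8  3.3] grip 62.09359645843506
wz -0.05 shift -0.0025 -0.0014 0.0046 q7 [-0.91  0.97  0.6   1.51 -0.66  0.87 -0.81]
```

Call:
step_arm(
  increments=[
    [0,0,0,0,0,0,-0.1],
    [0,0,0,0,0,0,-0.1],
    [0,0,0,-0.002,0,0.003,-0.1],
    [0,0,0,0,0,0.0025,-0.1],
    [0,0,0,0,0,0,-0.1],
    [0,0,0,0,0,0,-1],
    [0,0,0,0,0,0,-1],
    [0,0,0,0,0,0,-1],
    [0,0,0,0,0,0,-1],
  ],
  force=60,
)

```text
clock: 11.53
ee_pos: [0.6217, 0.3274, 0.0121]
ee_rot: [2.866, 1.286, -0.0]
wrist_force: [-0.3, -0.0, 0.4]
opening: 0.0211
grip_force: 60.0
```

```bash
python3 go.py 0.6207 0.3283 0.014 138.4
```

```text
t 11.5333 pos [0.6217 0.3274 0.0121] yaw -41.66 toolz [-0. -0. -1.] open 0.0211 F [-0.3 -0.   0.4] grip 60.026196241378784
wz -0.06 shift 0.0001 -0.0013 -0.0019 q7 [-0.91  0.98  0.6   1.51 -0.66  0.86 -0.81]
```

Call:
step_arm(
  increments=[
    [0,0,0,0,0,-0.01,-1],
    [0,0,0,0,0,-0.02,-1],
    [0,0,0,0,0,-0.025,-1],
    [0,0,0,0,0,-0.015,-1],
    [0,0,-0.5,-0.0162,0.0116,0,-1],
    [0,0,-0.5,-0.0162,0.0116,0,-1],
    [0,0,0,-0.0162,0.0116,0,-1],
    [0,0,0,-0.0162,0.0116,0,-1],
    [0,0,0,-0.0162,0.0116,0,-1],
    [0,0,0,-0.0162,0.0116,0,-1],
    [0,0,0,-0.0162,0.0116,0,-1],
    [0,0,0,-0.0162,0.0116,0,-1],
    [0,0,0,-0.0162,0.0116,0,-1],
    [0,0,0,-0.0162,0.0116,0,-1],
    [0,0,0,0,0,0,-1],
  ],
)

```text
clock: 12.78
ee_pos: [0.6035, 0.1228, 0.0832]
ee_rot: [2.856, 1.301, -0.001]
wrist_force: [0.8, -0.4, -0.8]
opening: 0.0209
grip_force: 59.8
```

```bash
python3 go.py 0.604 0.129 0.005 139.4
```

```text
t 12.7833 pos [0.6035 0.1228 0.0832] yaw -41.03 toolz [ 6.0e-04 -3.1e-03 -1.0e+00] open 0.0209 F [ 0.8 -0.4 -0.8] grip 59.82216417789459
wz -0.43 shift 0.005 -0.0037 0.0782 q7 [-0.72  0.76  0.64  1.76 -0.59  0.82 -0.51]
```

Call:
step_arm(
  increments=[
    [0,0,-0.4,0.0025,-0.0018,0.02,-1],
    [0,0,0,0.0025,-0.0018,0.02,-1],
    [0,0,0,0,0,0.02,-1],
    [0,0,0,0,0,0.01,-1],
    [0,0,0,0,0,0.005,-1],
    [0,0,0,0,0,0,-1],
    [0,0,0,0,0,0,-1],
  ],
)

```text
clock: 13.37
ee_pos: [0.6047, 0.1349, 0.008]
ee_rot: [2.85, 1.32, 0.001]
wrist_force: [0.8, 0.0, -1.0]
opening: 0.0205
grip_force: 59.8
```

```bash
python3 go.py 0.604 0.129 0.005 139.4
```

```text
t 13.3667 pos [0.6047 0.1349 0.008 ] yaw -40.28 toolz [ 0.001 -0.    -1.   ] open 0.0205 F [ 0.8  0.  -1. ] grip 59.84527230262756
wz 0.32 shift -0.0049 0.0033 0.003 q7 [-0.68  0.87  0.56  1.76 -0.67  0.71 -0.46]
```

Call:
step_arm(
  increments=[
    [0,0,0.3,-0.0045,0.003,0.0015,-1],
    [0,0,0,0,0,0.002,-1],
    [0,0,0,0,0,0.001,-1],
    [0,0,0,0,0,0,-1],
    [0,0,0,0,0,0,-1],
    [0,0,0,0,0,0,-1],
  ],
)

```text
clock: 13.87
ee_pos: [0.6041, 0.1285, 0.004]
ee_rot: [2.854, 1.312, 0.001]
wrist_force: [-2.2, -2.5, 7.4]
opening: 0.0207
grip_force: 60.9
```

```bash
python3 go.py 0.604 0.129 0.005 139.4
```

```text
t 13.8667 pos [0.6041 0.1285 0.004 ] yaw -40.63 toolz [ 1.2e-03 -5.0e-04 -1.0e+00] open 0.0207 F [-2.2 -2.5  7.4] grip 60.92668533325195
wz -0.03 shift 0.0003 -0.0004 -0.001 q7 [-0.67  0.88  0.55  1.76 -0.67  0.7  -0.45]
```

Call:
step_arm(
  increments=[
    [0,0,0,0,0,0,0],
    [0,0,0,0,0,0,0],
    [0,0,0,0,0,0,0],
    [0,0,0,0,0,-0.015,0],
    [0,0,0,0,0,-0.025,0],
    [0,0,0,0.016,0,0,0],
    [0,0,0,0.016,0,0,0],
    [0,0,0,0.0165,0,0,0],
    [0,0,0,0,0,0,0],
    [0,0,0,0,0,0,0],
  ],
)

```text
clock: 14.7
ee_pos: [0.6352, 0.1672, 0.0434]
ee_rot: [2.853, 1.316, 0.001]
wrist_force: [-0.3, -1.8, -0.1]
opening: 0.0428
grip_force: 0.0
```

```bash
python3 go.py 0.6353 0.165 0.005 139.4;python3 - <<'E'
from bench import *
from h import *
for n in("top","scene"):
    p=eyes.capture(n)
    r=models.cut_out("bar_centre",p)
    for k in r[:2]:
        v,u=np.nonzero(k["region"]);q=np.array([at_z(p,(a,b),.026)[:2] for a,b in zip(u,v)]);print(n,k["p"],cv2.minAreaRect((q*1000).astype(np.float32)))
E
```

```text
t 14.7 pos [0.6352 0.1672 0.0434] yaw -40.47 toolz [ 6.e-04  1.e-04 -1.e+00] open 0.0428 F [-0.3 -1.8 -0.1] grip 0.0
wz 0.13 shift -0.0016 0.0015 0.0384 q7 [-0.72  0.87  0.6   1.65 -0.63  0.82 -0.55]
scene 0.83 ((596.8190307617188, 125.55863952636719), (133.8997039794922, 26.625383377075195), 49.937320709228516)
```

Call:
step_arm(
  increments=[
    [0,0,0,-0.0016,0.0015,0.015,0],
    [0,0,0,0,0,0.015,0],
    [0,0,0,0,0,0.008,0],
    [0,0,0,0,0,0,0],
    [0,0,0,0,0,0,0],
    [0,0,0,0,0,0,-1],
    [0,0,0,0,0,0,-1],
    [0,0,0,0,0,0,-1],
    [0,0,0,0,0,0,-1],
    [0,0,0,0,0,0,-1],
  ],
  force=80,
)

```text
clock: 15.73
ee_pos: [0.6357, 0.1644, 0.0054]
ee_rot: [2.853, 1.314, 0.002]
wrist_force: [-0.4, -1.0, 4.1]
opening: 0.0205
grip_force: 79.2
```

```bash
python3 go.py 0.6353 0.165 0.005 139.4
```

```text
t 15.7333 pos [0.6357 0.1644 0.0054] yaw -40.56 toolz [ 1.3e-03  3.0e-04 -1.0e+00] open 0.0205 F [-0.4 -1.   4.1] grip 79.21718716621399
wz 0.04 shift 0.0002 -0.0007 0.0004 q7 [-0.69  0.92  0.57  1.65 -0.66  0.77 -0.52]
```

Call:
step_arm(
  increments=[
    [0,0,0,0,0,-0.01,-1],
    [0,0,0,0,0,-0.025,-1],
    [0,0,0,0,0,-0.025,-1],
    [0,0,0,-0.0121,-0.007,0,-1],
    [0,0,0,-0.0121,-0.007,0,-1],
    [0,0,0,-0.0121,-0.007,0,-1],
    [0,0,0,-0.0121,-0.007,0,-1],
    [0,0,0,-0.0121,-0.007,0,-1],
    [0,0,0,-0.0121,-0.007,0,-1],
    [0,0,0,-0.0121,-0.007,0,-1],
    [0,0,0,-0.0121,-0.007,0,-1],
    [0,0,0,-0.0121,-0.007,0,-1],
    [0,0,0,-0.0121,-0.007,0,-1],
    [0,0,0,0,0,0,-1],
    [0,0,0,0,0,0,-1],
    [0,0,0,0,0,0,-1],
    [0,0,0,0,0,0,-1],
  ],
)

```text
clock: 17.15
ee_pos: [0.5043, 0.1184, 0.065]
ee_rot: [2.853, 1.314, 0.002]
wrist_force: [-0.8, 0.8, -2.6]
opening: 0.0205
grip_force: 78.7
```

```bash
python3 go.py 0.5038 0.1179 0.0245 139.4
cat > crop.py <<'E'
import sys
from bench import *
from h import *
c=np.array([.4727,.0816]);X=np.array([.651,.759]);Y=np.array([-.759,.651]);o=[]
for n in("top","scene"):
    p=eyes.capture(n);u,v=proj(p,np.r_[c,.03])[0].astype(int)
    im=np.clip(cv2.resize(p["frame"][v-40:v+40,u-40:u+40],(400,400),interpolation=cv2.INTER_CUBIC)*1.4,0,255).astype(np.uint8)
    def L(a,b,col):
        q=((proj(p,[np.r_[c+X*k[0]+Y*k[1],k[2]] for k in(a,b)])-[u-40,v-40]+.5)*5).astype(int);cv2.line(im,tuple(map(int,q[0])),tuple(map(int,q[1])),col,1)
    for y in(-.0138,.0138):L((-.02,y,.044),(.02,y,.044),(255,0,255))
    if len(sys.argv)>2:
        z=float(sys.argv[2])
        for y in(-.011,.011):L((-.06,y,z),(.03,y,z),(0,255,0))
    o.append(im)
cv2.imwrite(sys.argv[1],np.hstack(o))
E
python3 crop.py pics/h1.png 0.088
```

```text
t 17.15 pos [0.5043 0.1184 0.065 ] yaw -40.54 toolz [ 1.3e-03  3.0e-04 -1.0e+00] open 0.0205 F [-0.8  0.8 -2.6] grip 78.65820050239563
wz 0.06 shift -0.0008 -0.0001 0.0405 q7 [-0.79  0.66  0.62  2.02 -0.62  0.65 -0.47]
```

View pics/h1.png

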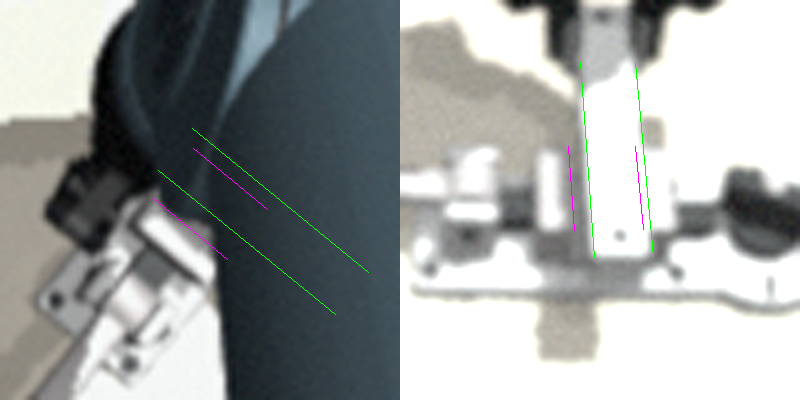

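Run:
```python
from bench import *
from h import *
c=np.array([.4727,.0816]);X=np.array([.651,.759]);Y=np.array([-.759,.651])
p=eyes.capture("scene");g=cv2.cvtColor(p["frame"],cv2.COLOR_BGR2GRAY).astype(np.float32)
for x in(-.015,-.005,.005):
    ys=np.arange(-.036,.041,.002)
    q=proj(p,[np.r_[c+X*x+Y*y,.043] for y in ys]).astype(np.float32)
    print(x,[(int(round(y*1000)),int(i)) for y,i in zip(ys,cv2.remap(g,q[:,:1],q[:,1:],cv2.INTER_LINEAR)[:,0])])
```

```text
-0.015 [(-36, 74), (-34, 73), (-32, 76), (-30, 84), (-28, 121), (-26, 161), (-24, 187), (-22, 189), (-20, 189), (-18, 191), (-16, 203), (-14, 215), (-12, 219), (-10, 220), (-8, 219), (-6, 218), (-4, 219), (-2, 217), (0, 220), (2, 220), (4, 210), (6, 178), (8, 126), (10, 93), (12, 94), (14, 104), (16, 122), (18, 152), (20, 174), (22, 187), (24, 184), (26, 164), (28, 122), (30, 74), (32, 53), (34, 51), (36, 50), (38, 53), (40, 53)]
-0.005 [(-36, 173), (-34, 171), (-32, 169), (-30, 163), (-28, 162), (-26, 175), (-24, 189), (-22, 194), (-20, 192), (-18, 190), (-16, 195), (-14, 206), (-12, 217), (-10, 220), (-8, 219), (-6, 218), (-4, 219), (-2, 220), (0, 220), (2, 218), (4, 208), (6, 181), (8, 140), (10, 102), (12, 94), (14, 100), (16, 112), (18, 133), (20, 163), (22, 182), (24, 183), (26, 162), (28, 124), (30, 85), (32, 70), (34, 71), (36, 73), (38, 73), (40, 73)]
0.005 [(-36, 206), (-34, 205), (-32, 199), (-30, 187), (-28, 180), (-26, 184), (-24, 190), (-22, 190), (-20, 185), (-18, 181), (-16, 189), (-14, 206), (-12, 218), (-10, 220), (-8, 220), (-6, 220), (-4, 219), (-2, 219), (0, 219), (2, 219), (4, 210), (6, 182), (8, 138), (10, 99), (12, 91), (14, 102), (16, 117), (18, 142), (20, 168), (22, 183), (24, 181), (26, 162), (28, 131), (30, 114), (32, 119), (34, 126), (36, 130), (38, 128), (40, 128)]
```

Call:
step_arm(
  increments=[
    [0,0,0,-0.0008,0,0.008,-1],
    [0,0,0,0,0,0.008,-1],
    [0,0,0,0,0,0.007,-1],
    [0,0,0,0,0,0.006,-1],
    [0,0,0,0,0,0,-1],
    [0,0,0,0,0,0,-1],
    [0,0,0,0,0,0,-1],
  ],
)

```text
clock: 17.88
ee_pos: [0.5028, 0.1172, 0.0357]
ee_rot: [2.854, 1.313, -0.0]
wrist_force: [-0.3, 0.9, -1.7]
opening: 0.0202
grip_force: 78.6
```

```bash
python3 go.py 0.5038 0.1179 0.0245 139.4
```

```text
t 17.8833 pos [0.5028 0.1172 0.0357] yaw -40.58 toolz [ 0.e+00 -1.e-04 -1.e+00] open 0.0202 F [-0.3  0.9 -1.7] grip 78.64558339118958
wz 0.02 shift 0.0012 0.0003 0.0112 q7 [-0.75  0.7   0.57  2.03 -0.67  0.6  -0.43]
```

Call:
step_arm(
  increments=[
    [0,0,0,0.0012,0,0.004,-1],
    [0,0,0,0,0,0.004,-1],
    [0,0,0,0,0,0.003,-1],
    [0,0,0,0,0,0,-1],
    [0,0,0,0,0,0,-1],
    [0,0,0,0,0,0,-1],
  ],
)

```text
clock: 18.38
ee_pos: [0.5039, 0.1187, 0.0248]
ee_rot: [-2.853, -1.314, -0.001]
wrist_force: [-0.2, 1.7, 2.5]
opening: 0.0203
grip_force: 79.6
```

```bash
python3 go.py 0.5038 0.1179 0.0245 139.4; python3 crop.py pics/h2.png
```

```text
t 18.3833 pos [0.5039 0.1187 0.0248] yaw -40.55 toolz [ 5.e-04  8.e-04 -1.e+00] open 0.0203 F [-0.2  1.7  2.5] grip 79.60715174674988
wz 0.05 shift -0.0007 0.0005 0.0003 q7 [-0.74  0.72  0.55  2.02 -0.68  0.58 -0.42]
```

View pics/h2.png

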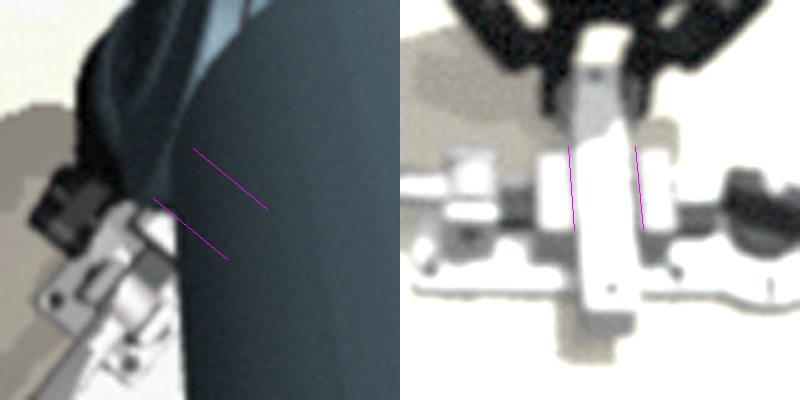

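Call:
step_arm(
  increments=[
    [0,0,0,0,0,0,0],
    [0,0,0,0,0,0,0],
    [0,0,0,0,0,0,0],
    [0,0,0,0,0,-0.015,0],
    [0,0,0,0,0,-0.03,0],
    [0,0,0,0,0,-0.04,0],
    [0,0,0,0,0,-0.03,0],
    [0,0,0,0,0,0,0],
    [0,0,0,0,0,0,0],
  ],
)

```text
clock: 19.23
ee_pos: [0.5045, 0.1185, 0.141]
ee_rot: [2.854, 1.314, 0.005]
wrist_force: [-0.0, -0.6, -0.4]
opening: 0.043
grip_force: 0.0
```

```bash
cat > nut.py <<'E'
from bench import *
from h import *
import sys
p=eyes.capture("scene")
def rect(l,z,k=0):
    r=models.cut_out(l,p)
    for k in r[:2]:
        v,u=np.nonzero(k["region"]);q=np.array([at_z(p,(a,b),z)[:2] for a,b in zip(u,v)])
        e,V=np.linalg.eigh(np.cov(q.T));print(l,round(k["p"],2),len(u),q.mean(0).round(4),"ax",np.degrees(np.arctan2(V[1,1],V[0,1])).round(1),np.sqrt(e).round(4),cv2.minAreaRect((q*1000).astype(np.float32)))
rect("nut",.042);rect("bar_centre",.046)
u,v=proj(p,[.5243,.0373,.04])[0].astype(int)
a=cv2.resize(p["frame"][v-25:v+25,u-25:u+25],(400,400),interpolation=cv2.INTER_CUBIC)
u,v=proj(p,[.4727,.0816,.04])[0].astype(int)
b=cv2.resize(p["frame"][v-40:v+40,u-40:u+40],(400,400),interpolation=cv2.INTER_CUBIC)
cv2.imwrite(sys.argv[1],np.hstack([a,b]))
E
python3 nut.py pics/n1.png;python3 go.py 0.5243 0.0373 0.025 27
```

```text
nut 0.83 325 [0.5151 0.031 ] ax 56.9 [0.0111 0.0114] ((514.0361938476562, 29.58062171936035), (44.157039642333984, 42.728797912597656), 39.2291259765625)
bar_centre 0.6 653 [0.4644 0.0755] ax 48.1 [0.0068 0.0382] ((467.71600341796875, 79.25973510742188), (133.42776489257812, 25.690872192382812), 49.153133392333984)
t 19.3833 pos [0.5025 0.1181 0.1386] yaw -40.56 toolz [-2.e-03 -7.e-04 -1.e+00] open 0.0426 F [-0.2  0.2  1. ] grip 0.0
wz -67.56 shift -0.0819 -0.0173 0.1136 q7 [-0.88  0.54  0.74  2.   -0.51  0.79 -0.56]
```

View pics/n1.png

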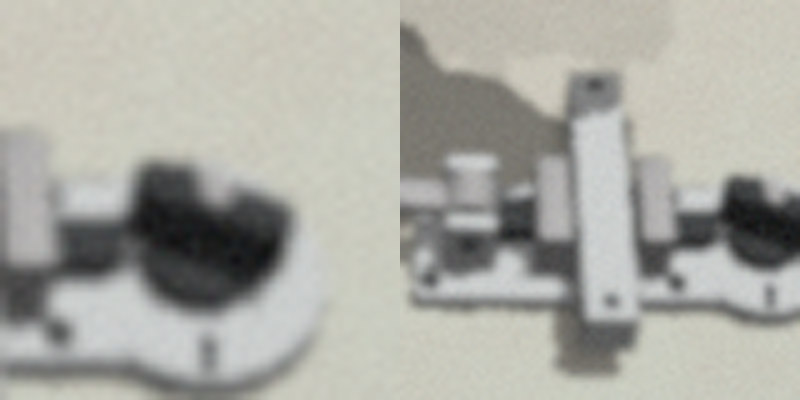

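Call:
step_arm(
  increments=[
    [0,0,-6.72,0,0,0,0],
    [0,0,-6.72,0,0,0,0],
    [0,0,-6.72,0,0,0,0],
    [0,0,-6.72,0,0,0,0],
    [0,0,-6.72,0,0,0,0],
    [0,0,-6.72,0,0,0,0],
    [0,0,-6.72,0,0,0,0],
    [0,0,-6.72,0,0,0,0],
    [0,0,-6.72,0,0,0,0],
    [0,0,-6.72,0,0,0,0],
    [0,0,0,-0.0205,-0.0043,0,0],
    [0,0,0,-0.0205,-0.0043,0.01,0],
    [0,0,0,-0.0205,-0.0043,0.02,0],
    [0,0,0,-0.0205,-0.0043,0.02,0],
    [0,0,0,0,0,0.02,0],
    [0,0,0,0,0,0,0],
    [0,0,0,0,0,0,0],
    [0,0,0,0,0,0,0],
  ],
)

```text
clock: 20.88
ee_pos: [0.5247, 0.0379, 0.0698]
ee_rot: [-1.649, -2.673, 0.0]
wrist_force: [0.7, 0.7, -0.2]
opening: 0.0425
grip_force: 0.0
```

```bash
python3 go.py 0.5243 0.0373 0.026 26.6
```

```text
t 20.8833 pos [0.5247 0.0379 0.0698] yaw 26.68 toolz [-6.e-04  3.e-04 -1.e+00] open 0.0425 F [ 0.7  0.7 -0.2] grip 0.0
wz 0.08 shift -0.0003 -0.0007 0.0438 q7 [-0.44  0.6   0.37  1.99 -0.36  0.62  0.63]
```

Call:
step_arm(
  increments=[
    [0,0,0,0,-0.0005,0.015,0],
    [0,0,0,0,0,0.015,0],
    [0,0,0,0,0,0.012,0],
    [0,0,0,0,0,0,0],
    [0,0,0,0,0,0,0],
    [0,0,0,0,0,0,-1],
    [0,0,0,0,0,0,-1],
    [0,0,0,0,0,0,-1],
    [0,0,0,0,0,0,-1],
    [0,0,0,0,0,0,-1],
    [0,0,0,0,0,0,-1],
  ],
  force=40,
)

```text
clock: 21.8
ee_pos: [0.5239, 0.0366, 0.0286]
ee_rot: [-1.65, -2.673, 0.001]
wrist_force: [-3.9, -1.3, 8.2]
opening: 0.0112
grip_force: 39.5
```

```bash
python3 go.py 0.5243 0.0373 0.026 -40.6;python3 -c "
from bench import *;print(status.get_obs()['torque'])"
```

```text
t 21.8 pos [0.5239 0.0366 0.0286] yaw 26.62 toolz [-8.e-04  1.e-04 -1.e+00] open 0.0112 F [-3.9 -1.3  8.2] grip 39.510446190834045
wz 67.22 shift 0.0008 -0.0002 0.0026 q7 [-0.41  0.67  0.33  1.99 -0.4   0.54  0.66]
[-0.23540669  0.76836523  0.06164128]
```

Call:
step_arm(
  increments=[
    [0,0,5.6,0,0,0,-1],
    [0,0,5.6,0,0,0,-1],
    [0,0,5.6,0,0,0,-1],
    [0,0,5.6,0,0,0,-1],
    [0,0,5.6,0,0,0,-1],
    [0,0,5.6,0,0,0,-1],
    [0,0,5.6,0,0,0,-1],
    [0,0,5.6,0,0,0,-1],
    [0,0,5.6,0,0,0,-1],
    [0,0,5.6,0,0,0,-1],
    [0,0,5.6,0,0,0,-1],
    [0,0,5.6,0,0,0,-1],
    [0,0,0.5,0,0,0,-1],
    [0,0,0,0,0,0,-1],
    [0,0,0,0,0,0,-1],
    [0,0,0,0,0,0,-1],
  ],
)

```text
clock: 23.13
ee_pos: [0.5247, 0.0364, 0.0286]
ee_rot: [2.86, 1.3, 0.001]
wrist_force: [-1.6, -1.4, 5.9]
opening: 0.011
grip_force: 39.3
```

```bash
python3 go.py 0.5243 0.0373 0.026 -40.6;python3 -c "
from bench import *;print(status.get_obs()['torque'])"
```

```text
t 23.1333 pos [0.5247 0.0364 0.0286] yaw -41.1 toolz [ 8.e-04 -1.e-04 -1.e+00] open 0.011 F [-1.6 -1.4  5.9] grip 39.2636239528656
wz -0.5 shift 0.0004 -0.0009 0.0026 q7 [-0.62  0.75  0.62  2.01 -0.74  0.62 -0.22]
[-0.42016304  0.43407331 -0.06228665]
```

Call:
step_arm(
  increments=[
    [0,0,0,0,0,0,-0.5],
    [0,0,0,0,0,0,-0.5],
    [0,0,0,0,0,0,-0.5],
    [0,0,0,0,0,-0.02,-0.5],
    [0,0,0,0,0,-0.04,-0.5],
    [0,0,0,0,0,-0.04,0.2],
    [0,0,-6.96,0,0,0,0.2],
    [0,0,-6.96,0,0,0,0.2],
    [0,0,-6.96,0,0,0,0.2],
    [0,0,-6.96,0,0,0,0.2],
    [0,0,-6.96,0,0,0,0.2],
    [0,0,-6.96,0,0,0,0.2],
    [0,0,-6.96,0,0,0,0.2],
    [0,0,-6.96,0,0,0,0.2],
    [0,0,-6.96,0,0,0,0.2],
    [0,0,-6.96,0,0,0,0.2],
    [0,0,-6.96,0,0,0,0.2],
    [0,0,-6.96,0,0,0,0.2],
    [0,0,-6.96,0,0,0,0.2],
  ],
)

```text
clock: 24.72
ee_pos: [0.5245, 0.0371, 0.1278]
ee_rot: [1.081, 2.95, 0.0]
wrist_force: [-0.5, -1.2, 0.6]
opening: 0.0513
grip_force: 0.0
```

Call:
step_arm(
  increments=[
    [0,0,0,0.0232,0,0,0.2],
    [0,0,0,0.0232,0,0,0.2],
    [0,0,0,0.0232,0,0,0.2],
    [0,0,0,0.0232,0,0,0.2],
    [0,0,0,0.0232,0,0,0.2],
    [0,0,0,0.0232,0,0,0.2],
    [0,0,0,0.0232,0,0,0.2],
    [0,0,0,0.0232,0,0,0.2],
    [0,0,0,0,0,0,0.2],
    [0,0,0,0,0,0,0.2],
    [0,0,0,0,0,0,0.2],
  ],
)

```text
clock: 25.63
ee_pos: [0.3841, 0.1576, 0.1279]
ee_rot: [1.089, 2.946, 0.001]
wrist_force: [0.9, 0.3, 0.4]
opening: 0.0509
grip_force: 0.0
```

```bash
python3 go.py 0.385 0.158 0.030 49.4; python3 nut.py pics/n2.png
```

```text
t 25.6333 pos [0.3841 0.1576 0.1279] yaw 49.41 toolz [ 9.e-04  2.e-04 -1.e+00] open 0.0509 F [0.9 0.3 0.4] grip 0.0
wz 0.01 shift -0.0004 0.0008 0.0979 q7 [-0.82  0.33  0.37  2.23 -0.21  0.61  0.57]
nut 0.64 237 [0.5142 0.0322] ax -140.3 [0.0071 0.0141] ((516.8756103515625, 36.46316146850586), (52.651100158691406, 30.61433219909668), 49.013607025146484)
nut 0.28 487 [0.7275 0.3157] ax -137.9 [0.0155 0.025 ] ((728.6871948242188, 316.5220642089844), (96.72344970703125, 57.04450225830078), 43.913814544677734)
bar_centre 0.83 668 [0.4653 0.0777] ax 48.0 [0.0069 0.0379] ((466.8394470214844, 80.0436782836914), (133.6924285888672, 25.674694061279297), 48.211612701416016)
bar_centre 0.32 247 [0.4117 0.1355] ax 134.4 [0.0046 0.0234] ((410.45147705078125, 137.2875213623047), (18.691463470458984, 79.63941192626953), 45.168914794921875)
```

View pics/n2.png

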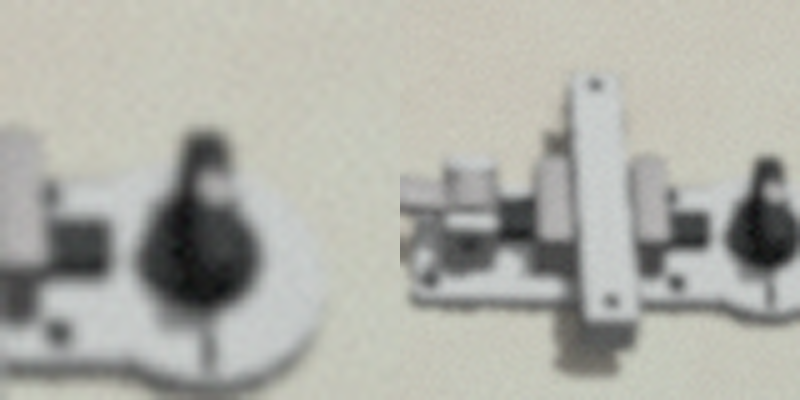

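Call:
step_arm(
  increments=[
    [0,0,0,0,0,0.025,0.2],
    [0,0,0,0,0,0.025,0.2],
    [0,0,0,0,0,0.025,0.2],
    [0,0,0,0,0,0.022,0.2],
    [0,0,0,0,0,0,0.2],
    [0,0,0,0,0,0,0.2],
    [0,0,0,0,0,0,-1],
    [0,0,0,0,0,0,-1],
    [0,0,0,0,0,0,-1],
    [0,0,0,0,0,0,-1],
    [0,0,0,0,0,0,-1],
  ],
  force=30,
)

```text
clock: 26.7
ee_pos: [0.3852, 0.1591, 0.0318]
ee_rot: [1.089, 2.944, 0.005]
wrist_force: [0.6, 3.6, 7.2]
opening: 0.0133
grip_force: 33.2
```

```bash
python3 go.py 0.3847 0.1571 0.030 49.4
```

```text
t 26.7 pos [0.3852 0.1591 0.0318] yaw 49.41 toolz [ 0.0035  0.0023 -1.    ] open 0.0133 F [0.6 3.6 7.2] grip 33.157767774537206
wz 0.01 shift -0.0009 -0.0018 0.0018 q7 [-0.7   0.54  0.24  2.26 -0.35  0.37  0.7 ]
```

Call:
step_arm(
  increments=[
    [0,0,0,-0.0014,0,-0.0061,-1],
    [0,0,0,-0.0019,0,-0.0059,-1],
    [0,0,0,-0.0025,0,-0.0056,-1],
    [0,0,0,-0.0031,0,-0.0054,-1],
    [0,0,0,-0.0036,0,-0.005,-1],
    [0,0,0,-0.0041,0,-0.0047,-1],
    [0,0,0,-0.0046,0,-0.0042,-1],
    [0,0,0,-0.0049,0,-0.0038,-1],
    [0,0,0,-0.0053,0,-0.0032,-1],
    [0,0,0,-0.0056,0,-0.0027,-1],
    [0,0,0,-0.0058,0,-0.0021,-1],
    [0,0,0,-0.006,0,-0.0016,-1],
    [0,0,0,-0.0061,0,-0.0009,-1],
    [0,0,0,-0.0062,0,-0.0003,-1],
    [0,0,0,-0.006,0,0,-1],
    [0,0,0,-0.003,0,0,-1],
    [0,0,0,0,0,0,-1],
    [0,0,0,0,0,0,-1],
    [0,0,0,0,0,0,-1],
  ],
)

```text
clock: 28.28
ee_pos: [0.4366, 0.1136, 0.0828]
ee_rot: [-1.088, -2.947, -0.003]
wrist_force: [-0.9, 4.9, 1.6]
opening: 0.0134
grip_force: 29.3
```

```bash
python3 go.py 0.431 0.1174 0.081 49.4
```

```text
t 28.2833 pos [0.4366 0.1136 0.0828] yaw 49.48 toolz [ 1.0e-04  1.8e-03 -1.0e+00] open 0.0134 F [-0.9  4.9  1.6] grip 29.26306452602148
wz 0.08 shift 0.0067 -0.0008 0.0018 q7 [-0.61  0.47  0.32  2.17 -0.28  0.54  0.78]
```

Call:
step_arm(
  increments=[
    [0,0,0,-0.003,0,0,-1],
    [0,0,0,-0.003,0,0,-1],
    [0,0,0,0,0,0,-1],
    [0,0,0,0,0,0,-1],
  ],
)

```text
clock: 28.62
ee_pos: [0.4406, 0.1101, 0.0825]
ee_rot: [-1.087, -2.946, -0.002]
wrist_force: [-0.4, 6.2, -2.2]
opening: 0.0128
grip_force: 29.7
```

```bash
python3 go.py 0.431 0.1174 0.081 49.4
```

```text
t 28.6167 pos [0.4406 0.1101 0.0825] yaw 49.5 toolz [-0.001   0.0019 -1.    ] open 0.0128 F [-0.4  6.2 -2.2] grip 29.652062617242336
wz 0.1 shift 0.012 -0.0006 0.0015 q7 [-0.6   0.48  0.31  2.16 -0.28  0.54  0.79]
```

Call:
step_arm(
  increments=[
    [0,0,0,0,0,0,0.2],
    [0,0,0,0,0,0,0.2],
    [0,0,0,0,0,0,0.2],
    [0,0,0,0,0,0,0.2],
    [0,0,0,0,0,-0.03,0.2],
    [0,0,0,0,0,-0.04,0.2],
    [0,0,0,0,0,-0.04,0.2],
    [0,0,0,0,0,-0.04,0.2],
    [0,0,0,0,0,0,0.2],
    [0,0,0,0,0,0,0.2],
  ],
)

```text
clock: 29.45
ee_pos: [0.4426, 0.1085, 0.2343]
ee_rot: [1.089, 2.943, 0.006]
wrist_force: [-0.6, 0.1, -0.6]
opening: 0.0514
grip_force: 0.0
```

```bash
python3 go.py 0.431 0.1174 0.081 49.4
python3 - <<'E'
from bench import *
from h import *
c=np.array([.4727,.0816]);X=np.array([.651,.759]);Y=np.array([-.759,.651])
p=eyes.capture("scene");g=cv2.cvtColor(p["frame"],cv2.COLOR_BGR2GRAY).astype(np.float32)
def prof(x,z,a,b):
    ys=np.arange(a,b,.002);q=proj(p,[np.r_[c+X*x+Y*y,z] for y in ys]).astype(np.float32)
    print(x,z,[(int(round(y*1000)),int(i)) for y,i in zip(ys,cv2.remap(g,q[:,:1],q[:,1:],cv2.INTER_LINEAR)[:,0])])
for z in(.065,.08,.095,.105):prof(0,z,.034,.078)
prof(-.015,.043,-.036,.04);prof(-.045,.046,-.02,.02);prof(.045,.046,-.02,.02)
for l,z in(("clamp_lever",.08),("bar_centre",.046),("press_jaw",.044),("nut",.042)):
    for k in models.cut_out(l,p)[:2]:
        v,u=np.nonzero(k["region"]);q=at_z(p,k["uv"],z)[:2]-c;print(l,round(k["p"],2),(q@X).round(4),(q@Y).round(4),u.min(),u.max(),v.min(),v.max())
print(proj(p,[np.r_[c+.055*Y,.038],np.r_[c+.055*Y,.11]]).round(1))
E
```

```text
t 29.45 pos [0.4426 0.1085 0.2343] yaw 49.4 toolz [ 0.0043  0.0025 -1.    ] open 0.0514 F [-0.6  0.1 -0.6] grip 0.0
wz -0.0 shift 0.0146 -0.0008 0.1533 q7 [-0.72  0.2   0.44  2.05 -0.11  0.9   0.64]
0 0.065 [(34, 187), (36, 187), (38, 188), (40, 186), (42, 182), (44, 172), (46, 159), (48, 141), (50, 114), (52, 87), (54, 74), (56, 70), (58, 83), (60, 109), (62, 128), (64, 135), (66, 150), (68, 167), (70, 176), (72, 179), (74, 176), (76, 179)]
0 0.08 [(34, 188), (36, 189), (38, 188), (40, 187), (42, 189), (44, 188), (46, 183), (48, 164), (50, 126), (52, 92), (54, 73), (56, 71), (58, 90), (60, 129), (62, 160), (64, 173), (66, 175), (68, 176), (70, 175), (72, 175), (74, 174), (76, 173)]
0 0.095 [(34, 186), (36, 186), (38, 187), (40, 189), (42, 187), (44, 180), (46, 161), (48, 129), (50, 95), (52, 76), (54, 72), (56, 71), (58, 80), (60, 105), (62, 138), (64, 161), (66, 171), (68, 174), (70, 174), (72, 173), (74, 172), (76, 173)]
0 0.105 [(34, 187), (36, 187), (38, 188), (40, 188), (42, 189), (44, 178), (46, 155), (48, 136), (50, 135), (52, 145), (54, 147), (56, 134), (58, 112), (60, 100),
[... 539 characters left out ...]
6), (-18, 184), (-16, 186), (-14, 185), (-12, 183), (-10, 181), (-8, 187), (-6, 190), (-4, 185), (-2, 178), (0, 172), (2, 178), (4, 187), (6, 190), (8, 185), (10, 153), (12, 115), (14, 92), (16, 102), (18, 122)]
0.045 0.046 [(-20, 185), (-18, 185), (-16, 186), (-14, 184), (-12, 188), (-10, 190), (-8, 194), (-6, 194), (-4, 194), (-2, 192), (0, 192), (2, 194), (4, 194), (6, 187), (8, 168), (10, 150), (12, 151), (14, 167), (16, 180), (18, 185)]
clamp_lever 0.5 -0.007 0.0589 274 284 258 282
bar_centre 0.98 -0.0072 -0.0052 300 312 255 310
press_jaw 0.68 -0.0127 0.0221 293 300 271 294
press_jaw 0.47 0.0211 0.0528 274 283 257 282
nut 0.64 0.0158 0.2588 166 190 256 288
[[278.4 280.8]
 [279.3 259.8]]
```

```bash
python3 -c "
from bench import *;print(ticket.job_done())"
```

```text
the job is handed in; nothing more can be done
None
```

The job is handed in at about 30 s of the 72 s allowed. The last camera readings show the bar gripped between the jaws and the lever upright. The nut handle lined up with the index lines when last viewed, just before the lever was closed. The rod was left in its foam and none of the moves touched it or the bystanders, though I did not re-check their positions before handing in.

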